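# Stow the dried test coupon and secure the specimen case

### The job

Take the aluminium coupon out of the white drying stand and, without dropping it, stand it upright at the bottom of the free middle slot in the open specimen case. Then shut the lid fully, and only once it is down turn the turnbuttons on the left and right sides of the case inward until both lie square across the lid. Leave everything else on the bench where it is.

Things in the scene. Friction and masses are not known exactly. Their poses are not given: they have to be found in the camera images.
- coupon: Plain aluminium plate, 90 mm long (its x), 16 mm thick (its y), 60 mm tall (its z), 0.18 to 0.29 kg, standing on its long edge in the drying stand. Origin: centre of its underside.
- stand: White plastic drying stand fixed to the bench, 130 x 70 x 30 mm (x, y, z), on the left or right of the case; a slot along its x, 18 mm deep, holds the coupon, of which 42 mm stand out. Origin: centre of its underside.
- case: Grey specimen case fixed to the bench, 190 mm deep (x), 260 mm wide (y), 85 mm high, walls 6 mm, open on top. In it a row of three grey blocks 26 mm high on the 6 mm floor: the outer two (80 mm to either side) hold aluminium plates reaching 70 mm above the bench, the middle one has an empty slot. Origin: centre of its underside; x points to the hinge side, away from the robot; y to the left.
- slot (a point): Centre of the bottom of the empty slot, 10 mm above the bench. The slot is 100 mm long along the case's x, 20 mm wide along y, 22 mm deep (its mouth is 32 mm above the bench). Axes as the case's. When stowed, the coupon's origin is at this point.
- lid_hinge (a point): On the case's axis of the lid hinge, the middle of the far (+x) rim, 85 mm above the bench. The hinge axis runs along the case's y.
- lid (a joint): Hinge angle of the lid, a flat aluminium plate 202 mm long from the hinge, 258 mm wide, 8 mm thick: 0 = shut (lying on the case, its top 93 mm above the bench), about 1.4 rad = standing open. Stiff: it stays where it is left; about 3 N at the free edge moves it.
- lid_edge (a point): Middle of the lid's free edge, on its outer (upper when shut) face. Shut, it overhangs the case's front by 12 mm.
- turnbutton_left (a joint): Left turnbutton: 0 = pointing to the front (case -x) alongside the case, pi/2 = square across the lid, pointing right (case -y). Stops at 1.6; stays where it is left; about 1 N at the tab moves it. A dark steel bar 75 mm long from its upright pivot, 20 mm wide, turning level, 96 to 106 mm above the bench.
- left_pivot (a point): Left turnbutton's pivot, at the bar's underside, 96 mm above the bench, 147 mm left of the case's middle and 20 mm in front of it.
- left_tab (a point): Centre of the top of the upright thumb tab near the end of the left turnbutton, 66 mm from the pivot and 131 mm above the bench. The tab is 20 mm along the bar, 12 mm thick and rises 25 mm above the bar.
- turnbutton_right (a joint): The same for the right turnbutton, mirrored: 0 = pointing to the front, pi/2 = square across the lid, pointing to the left (case +y).
- right_pivot (a point): Right turnbutton's pivot, mirrored.
- right_tab (a point): Centre of the top of the right turnbutton's tab, mirrored.
- tray: Bystander: open steel tray 120 x 90 x 30 mm. Origin: centre of its underside.
- beaker: Bystander: white ceramic cup, 70 mm across, 90 mm high. Origin: centre of its underside.
- bottle: Bystander: white bottle, 64 mm across, 160 mm high. Origin: centre of its underside.
- puck_a: Bystander: black round specimen mount, 50 mm across, 30 mm high. Origin: centre of its underside.
- puck_b: Bystander: another such mount.
- brush: Bystander: brush lying behind the case.
- screwdriver: Bystander: screwdriver lying on the right.
Mind the look-alikes: they are no part of the job. Leave any brown or red look-alike of the coupon alone.

How it is judged (in metres and radians):
On the way, in this order (a step that is already met when the one before it is completed fails the run):
1. the coupon stands upright at the bottom of the case's free slot, let go (x of coupon in the frame of slot between -0.008 and 0.008 m and y of coupon in the frame of slot between -0.006 and 0.006 m and z of coupon in the frame of slot between -0.005 and 0.005 m and angle between coupon's own z axis and vertical below 0.2 rad and angle between the x axis of coupon and the x axis of case, either way round below 0.2 rad and contact force between coupon and the fingers below 0.1 N), for 0.2 s.
2. the lid is fully shut (value of joint lid below 0.05 rad), for 0.2 s.
3. both turnbuttons lie square across the lid (value of joint each of turnbutton_left, turnbutton_right above 1.4 rad and value of joint lid below 0.05 rad), for 0.2 s.
At the end, for the whole second after the job is handed in: The coupon stands in the free slot (origin within 8 mm along and 6 mm across the slot's centre, within 5 mm of its bottom, upright and lined up within 0.2 rad) and is at rest; the lid is shut (under 0.05 rad); both turnbuttons are turned past 1.4 rad across the lid (all of step 3 and x of coupon in the frame of slot between -0.008 and 0.008 m and y of coupon in the frame of slot between -0.006 and 0.006 m and z of coupon in the frame of slot between -0.005 and 0.005 m and angle between coupon's own z axis and vertical below 0.2 rad and angle between the x axis of coupon and the x axis of case, either way round below 0.2 rad and linear speed of coupon below 0.02 m/s); the robot touches nothing.
It fails at once if a turnbutton is swung in over the opening (past 0.6 rad) before the lid is down (0.1 rad) (value of joint lid above 0.1 rad and value of joint any of turnbutton_left, turnbutton_right above 0.6 rad).
It fails at once if the coupon is dropped (falls free faster than 0.7 m/s) (linear speed of coupon above 0.7 m/s and contact force between coupon and the fingers below 0.1 N).
It fails at once if a bystander is moved by more than 30 mm (distance of any of tray, beaker, bottle, puck_a, puck_b, brush, screwdriver from where it was at the start of the episode above 0.03 m).
It also fails if it takes over 72 s, if anything falls off the work surface, if the arm or the gripper's body presses on something with over 40 N, if the wrist force passes 120 N, or if a joint passes its speed limit or range.

### The arm

A 6-joint arm with a two-finger parallel gripper is mounted at the origin on the work surface. World frame = base frame: x ahead of the robot, y to its left, z up, the work surface at z = 0. Lengths are in mm, angles in rad, forces in N, time in s.
With the tool pointing down it reaches from about 275 to 725 mm from the base axis. Payload 5.6 kg.
Tool frame: the origin (TCP) lies between the finger pads; the fingertips stand 8 mm ahead of it and the grasp point (between the pads) lies 11 mm behind it; z points along the fingers, y is the line along which they close (so a half turn about z gives the same grasp; the last joint's range is limited). The gripper opens to 85 mm and grips with 20 to 120 N. Pads are 22 mm wide; open, the fingers measure 114 mm over their backs; the gripper's body (76 mm by 85 mm) begins 54 mm behind the grasp point. The pads swing forward as they close: fully open they stand 13 mm farther back than shut.
Start: joints at [1.619, 0.255, 0.108, 0, -1.424, -0.285], TCP at [128.999, 534.652, 239.283] pointing down, gripper open.
Joint ranges: [-2.95, 2.95], [-1.21, 1.97], [-1.09, 1.5], [-2.87, 1.71], [-2.94, -0.07], [-3.05, 3.05]. Speed limits (rad/s): [2.57, 2.57, 3.14, 3.14, 3.14, 3.14].

### API

Orientations are given as a unit quaternion [w, x, y, z].
In Python, from workcell import bot, imaging gives the robot as it stands.
- The arm moves only by the tool carry_out, never from a script. Its argument "series" is a list that holds one entry, the list of rows, each a list of 7 numbers: the turn, a rotation vector about the world's x, y, z in rad, then the shift along the world's x, y, z in mm, then the closure, from -1 (fully open) to 1 (shut). A call has 1 to 12 rows; each row shifts and turns the commanded pose from where the row before left it; what a row does not reach is not made up. A row lasts 1/12 s, in which the tool goes at most 41.7 mm and 7.16 degrees, less where a joint would pass 70% of its speed; a pose out of reach is approached as far as the arm can. A call with a gripper value outside its range is refused whole. The fingers move at their own pace and stop on an object; "force" is the grip in N (left out, the last holds). Time passes only in rows, so rows that do not move let the fingers close. It gives the time, the measured TCP pose, the force, the opening and the grip force at its end, in the units of the state.
- bot.observe(): the state, without advancing time (a new reading comes with each control period).
- imaging.grab_frame(name): name is "scene" or "top" or "wrist"; returns (picture, depth): 480x640x3 uint8, blue, green, red; 480x640 float32, mm along the optical axis (not along the pixel's ray), 0 where there is no reading.
- imaging.camera_info(name): a dict with "intrinsics" (3x3 intrinsics, pixels), "extrinsics" (4x4, takes a point from camera to world coordinates). Camera axes: x right, y up, looking along -z (the intrinsics and any distortion apply to the point x, -y, -z); pixel columns grow to the right and rows downward; lengths in mm; the calibration is good to about 2 mm. A picture is of the moment at which its call begins: read the wrist's pose just before it. camera_info takes no time and is no camera call; for the wrist camera it gives the pose at the moment of the call.
- bot.finish_job(): hands the job in; it is judged then, once.
The state is a dict: "time_s": time; "joints": joint angles; "joint_velocities": joint speeds; "tau": joint torques, N m; "ee_pos": TCP position; "eef_rot": TCP orientation; "contact_force": force on the tool from outside, world axes, zero at the start; "torque": the same for the moment, N m; "gripper_width": opening from 0.0 (shut) to 1.0 (fully open); "gripper_force": force on a finger pad.
Only numpy, scipy, OpenCV 4.12 (cv2) and the standard library are available. Lean on these libraries where they do the work, as an engineer would, in place of code of your own. Each camera call takes 0.05 s, during which the arm holds its last target. There are 200 camera calls.

## Working session

There is one attempt and no reset: what is moved stays moved. The work goes in short steps, Python scripts to look and compute and a tool call to move; the robot and the scene stay as the last step left them, time stands still between calls to the robot, and variables do not carry over. Pictures are saved under pics/ and viewed, at most 10 in all, crops included, and the job is handed in when it is done.

Besides the shell and the picture viewer there is one more tool, called after "Request:" as name(argument=value, ...), one argument or row to a line, values as JSON. carry_out: Moves the arm, as the interface text tells. Its arguments: {"type":"object","properties":{"series":{"type":"array"},"force":{"type":"number"}},"required":["series"]}

```bash
mkdir -p pics
cat > h.py <<'E'
import numpy as np, cv2
from workcell import bot, imaging
def grab(n):
    i=imaging.camera_info(n); p,d=imaging.grab_frame(n)
    return p,d,np.array(i["intrinsics"]),np.array(i["extrinsics"]),i
def pts(d,K,T):
    v,u=np.mgrid[:480,:640]
    P=np.stack([(u-K[0,2])/K[0,0]*d,-(v-K[1,2])/K[1,1]*d,-d],-1)
    W=P@T[:3,:3].T+T[:3,3]; W[d<=0]=np.nan
    return W
def ray(u,v,z,K,T):
    r=T[:3,:3]@np.array([(u-K[0,2])/K[0,0],-(v-K[1,2])/K[1,1],-1.])
    return T[:3,3]+r*(z-T[2,3])/r[2]
E
python3 - <<'E'
from h import *
for n in("top","scene"):
    p,d,K,T,i=grab(n); cv2.imwrite(f"pics/{n}0.png",p); np.savez(f"{n}0.npz",p=p,d=d,K=K,T=T)
    print(n,K.tolist(),T.round(3).tolist(),[k for k in i])
    W=pts(d,K,T)
    if n=="top": print(W[::60,::80].round(0).tolist())
s=bot.observe();print(s)
E
```

```text
top [[450.1635956796301, 0.0, 317.65692483788376], [0.0, 450.1635956796301, 239.8565045808317], [0.0, 0.0, 1.0]] [[-0.045, 0.978, -0.203, 354.985], [-0.999, -0.043, 0.015, 49.614], [0.006, 0.203, 0.979, 1239.541], [0.0, 0.0, 0.0, 1.0]] ['intrinsics', 'extrinsics']
[[[2081.0, 1572.0, -758.0], [2062.0, 1166.0, -756.0], [2045.0, 761.0, -754.0], [2035.0, 357.0, -762.0], [1999.0, -49.0, -739.0], [1993.0, -456.0, -751.0], [1977.0, -864.0, -752.0], [1959.0, -1271.0, -750.0]], [[1733.0, 1531.0, -748.0], [1716.0, 1140.0, -746.0], [1702.0, 751.0, -750.0], [1684.0, 359.0, -747.0], [1663.0, -33.0, -739.0], [1650.0, -426.0, -744.0], [1628.0, -817.0, -736.0], [1624.0, -1222.0, -755.0]], [[1417.0, 1504.0, -754.0], [1399.0, 1122.0, -749.0], [929.0, 437.0, 129.0], [1367.0, 362.0, -750.0], [957.0, 8.0, 38.0], [965.0, -231.0, 1.0], [908.0, -429.0, 98.0], [945.0, -710.0, -1.0]], [[828.0, 936.0, -0.0], [819.0, 708.0, -2.0], [808.0, 477.0, 0.0], [799.0, 247.0, -2.0], [780.0, 16.0, 22.0], [776.0, -215.0, 5.0], [768.0, -448.0, 1.0], [758.0, -680.0, 1.0]], [[650.0, 917.0, 3.0], [640.0, 694.0, 3.0], [629.0, 4
[... 923 characters left out ...]
 0.1, 'joints': array([ 1.61856551e+00,  2.55676343e-01,  1.07152890e-01, -3.75755406e-04,
       -1.42390876e+00, -2.84596875e-01]), 'joint_velocities': array([ 0.001113  , -0.00151747,  0.00310792,  0.0015002 , -0.0010388 ,
       -0.0020005 ]), 'tau': array([-1.57073100e-03, -3.87607741e+01,  2.38471878e+01,  5.37792385e+00,
       -3.82460436e-03,  4.58053563e-06]), 'ee_pos': array([128.90446236, 534.24929789, 238.50686549]), 'eef_rot': array([ 8.37413908e-04,  9.92993653e-01, -1.18164723e-01, -4.79684925e-05]), 'contact_force': array([-0.94303915,  0.04467551, -0.64659613]), 'torque': array([0.00626634, 0.01618916, 0.02461716]), 'gripper_force': 0.0, 'gripper_width': 1.0001503163946417}
```

View pics/top0.png

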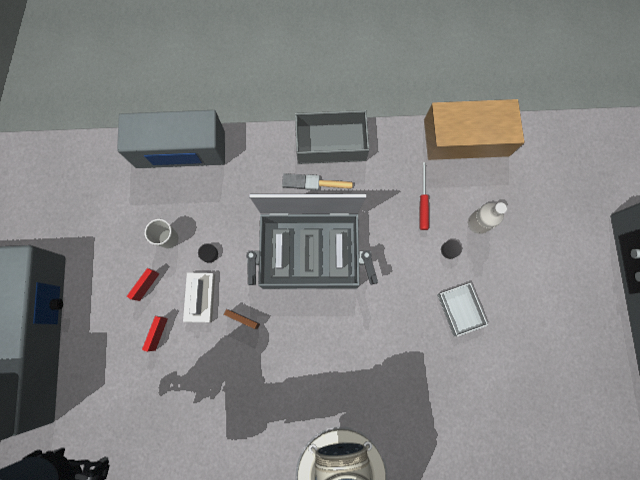

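View pics/scene0.png

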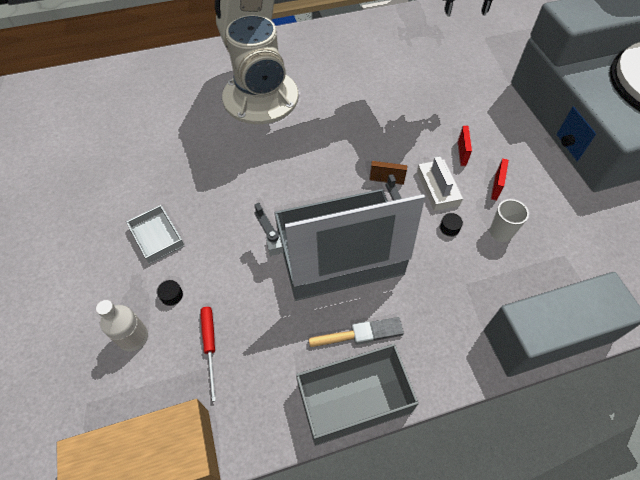

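The top view shows the stand at (198,297) with the grey coupon at (198,293). The look-alikes are red at (142,284) and (154,333), brown at (241,318), and the plates in the case at (279,250) and (341,250). I choose the grey plate in the white stand. The case is at (310,250), its turnbuttons at (252,268) and (369,268), and its lid stands open at the far side.

Run:
```python
from h import *
z=np.load("top0.npz"); p,d,K,T=z["p"],z["d"],z["K"],z["T"]; W=pts(d,K,T)
def rect(box,z0,z1,name,extra=None,zp=None):
    u0,v0,u1,v1=box; m=np.zeros((480,640),bool); m[v0:v1,u0:u1]=1
    m&=(W[...,2]>z0)&(W[...,2]<z1)
    if extra is not None: m&=extra
    v,u=np.nonzero(m); 
    P=np.array([ray(a,b,zp,K,T)[:2] for a,b in zip(u,v)],np.float32)
    r=cv2.minAreaRect(P); print(name,len(u),np.round(r[0],1),np.round(r[1],1),round(r[2],2),"zmed",np.median(W[m][:,2]).round(1)); return m
br=p.min(-1).astype(int)
rect((180,260,220,330),18,45,"stand",(br>130),30)
rect((180,260,220,330),58,90,"coupon",None,72)
rect((240,200,385,300),78,92,"rim",None,85)
rect((240,240,262,295),93,150,"Lbtn",None,101)
rect((358,240,385,295),93,150,"Rbtn",None,101)
rect((268,220,292,285),60,76,"plateL",None,70)
rect((330,220,352,285),60,76,"plateR",None,70)
m=(W[...,2]>100)&(np.abs(W[...,0]-700)<100)&(np.abs(W[...,1]-60)<160); m[220:]=0
P=W[m]; c=P.mean(0); print("lid",c.round(0),P.min(0).round(0),P.max(0).round(0))
a=p[225:300,170:390]; cv2.imwrite("pics/crop1.png",cv2.resize(a,None,fx=3.6,fy=3.6,interpolation=cv2.INTER_CUBIC))
```

```text
stand 889 [465.3 357.8] [ 71.  130.2] 86.24 zmed 30.7
coupon 267 [464.8 356. ] [20.2 90.1] 86.27 zmed 72.3
rim 1000 [572.4  55.5] [280.8 191.1] 87.43 zmed 85.3
Lbtn 289 [527.9 205. ] [25.6 87.8] 88.99 zmed 108.3
Rbtn 287 [515.8 -97.2] [88.9 25.4] 13.9 zmed 108.8
plateL 211 [574.8 137.2] [15.7 91.5] 88.34 zmed 70.3
plateR 213 [567.7 -23.6] [15.8 91.4] 86.92 zmed 70.6
lid [657.  53. 216.] [645. -75. 100.] [671. 182. 293.]
```

View pics/crop1.png

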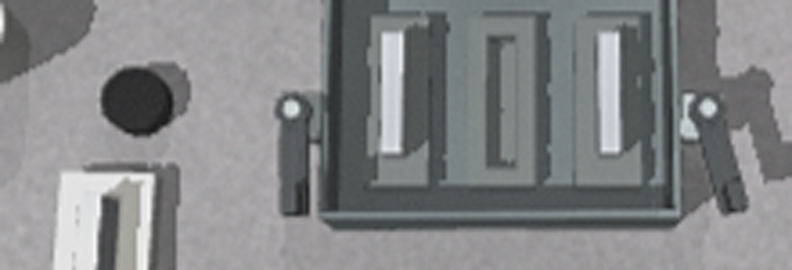

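The crop confirms it: a grey plate stands in the white stand (crop ~(108,235)), and the middle slot of the case is empty (crop ~(500,100)). The sizes match the description: coupon 90 mm long with its top at 72, stand 130x71, plates 161 mm apart. Coupon is near (465,357) with yaw -3.8°; the slot is near (571.5,56.5) with yaw -2.5°. I'm moving above the coupon.

Request:
carry_out(
  series=[
    [[0,0,0.0143,27.2,-14.7,-6.5,-1],[0,0,0.0143,27.2,-14.7,-6.5,-1],[0,0,0.0143,27.2,-14.7,-6.5,-1],[0,0,0.0143,27.2,-14.7,-6.5,-1],[0,0,0.0143,27.2,-14.7,-6.5,-1],[0,0,0.0143,27.2,-14.7,-6.5,-1],[0,0,0.0143,27.2,-14.7,-6.5,-1],[0,0,0.0143,27.2,-14.7,-6.5,-1],[0,0,0.0143,27.2,-14.7,-6.5,-1],[0,0,0.0143,27.2,-14.7,-6.5,-1],[0,0,0.0143,27.2,-14.7,-6.5,-1],[0,0,0,0,0,0,-1]],
  ],
  force=50,
)

```text
time_s: 1.1
ee_pos: [431.0, 369.7, 165.5]
eef_rot: [0.002, 0.999, -0.041, -0.001]
contact_force: [-0.6, -0.1, -0.4]
gripper_width: 1.001
gripper_force: 0.0
```

```bash
cat >> h.py <<'E'
from scipy.spatial.transform import Rotation as R
def st():
    s=bot.observe(); q=s["eef_rot"]; M=R.from_quat([q[1],q[2],q[3],q[0]]).as_matrix()
    print("t",round(s["time_s"],2),"tcp",s["ee_pos"].round(1),"xyaw",round(np.degrees(np.arctan2(M[1,0],M[0,0])),2),"z",M[:,2].round(3),"F",np.round(s["contact_force"],1),"w",round(s["gripper_width"],3),"gf",round(s["gripper_force"],1))
E
python3 - <<'E'
from h import *
st()
p,d,K,T,i=grab("wrist"); W=pts(d,K,T); cv2.imwrite("pics/w1.png",p); print(T.round(2).tolist())
m=(W[...,2]>64)&(W[...,2]<80)&(abs(W[...,0]-465)<70)&(abs(W[...,1]-357)<35)
v,u=np.nonzero(m); r=cv2.minAreaRect(np.array([ray(a,b,72,K,T)[:2] for a,b in zip(u,v)],np.float32)); print(r,np.median(W[m],axis=0))
E
```

```text
t 1.1 tcp [431.  369.7 165.5] xyaw -4.75 z [-0.002 -0.004 -1.   ] F [-0.6 -0.1 -0.4] w 1.001 gf 0.0
[[-0.08, 0.95, 0.3, 506.83], [-1.0, -0.08, -0.02, 363.25], [0.0, -0.3, 0.95, 299.48], [0.0, 0.0, 0.0, 1.0]]
((464.7903137207031, 358.5983581542969), (15.894094467163086, 89.45652770996094), 86.1947021484375) [468.88671345 358.44515475  71.55881568]
```

View pics/w1.png

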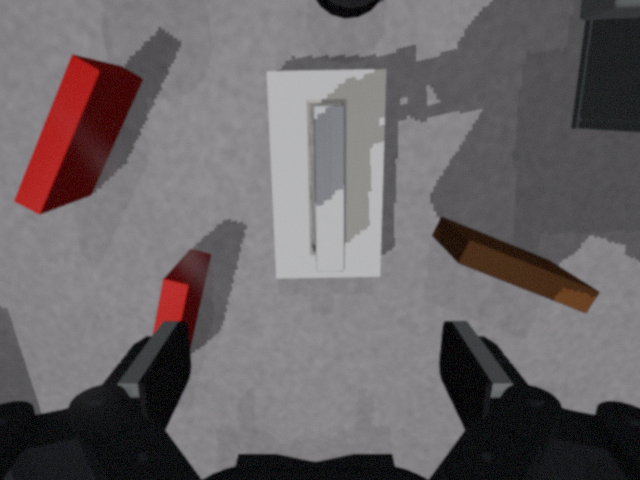

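Wrist view: grey coupon at px (330,185), centred in the white stand. It measures 15.9x89.5 at (464.8,358.6), yaw -3.8°. The reds and brown stand clear of the fingers. I'm descending to grip it 10 mm off-centre, toward the robot.

Request:
carry_out(
  series=[
    [[0,0,0.004,6,-2.7,0,-1],[0,0,0.004,6,-2.7,0,-1],[0,0,0.004,6,-2.7,0,-1],[0,0,0.004,6,-2.6,0,-1],[0,0,0,0,0,-25,-1],[0,0,0,0,0,-25,-1],[0,0,0,0,0,-25,-1],[0,0,0,0,0,-20,-1],[0,0,0,0,0,-13,-1],[0,0,0,0,0,-9,-1],[0,0,0,0,0,0,-1],[0,0,0,0,0,0,-1]],
  ],
)

```text
time_s: 2.15
ee_pos: [452.5, 362.5, 51.1]
eef_rot: [0.0, 1.0, -0.031, 0.0]
contact_force: [0.3, 0.3, 0.6]
gripper_width: 0.999
gripper_force: 0.0
```

Request:
carry_out(
  series=[
    [[0,0,0,0,0,0,1],[0,0,0,0,0,0,1],[0,0,0,0,0,0,1],[0,0,0,0,0,0,1],[0,0,0,0,0,0,1],[0,0,0,0,0,0,1],[0,0,0,0,0,0,1],[0,0,0,0,0,0,1],[0,0,0,0,0,0,1],[0,0,0,0,0,0,1]],
  ],
  force=50,
)

```text
time_s: 2.98
ee_pos: [452.2, 361.9, 51.0]
eef_rot: [0.0, 0.999, -0.032, 0.0]
contact_force: [0.1, -2.7, 4.4]
gripper_width: 0.178
gripper_force: 51.7
```

Request:
carry_out(
  series=[
    [[0,0,0,0,0,5,1],[0,0,0,0,0,10,1],[0,0,0,0,0,20,1],[0,0,0,0,0,25,1],[0,0,0,0,0,25,1],[0,0,0,0,0,25,1],[0,0,0,0,0,25,1],[0,0,0,0,0,20,1],[0,0,0,0,0,10,1],[0,0,0,0,0,0,1],[0,0,0,0,0,0,1]],
  ],
)

```text
time_s: 3.9
ee_pos: [451.8, 362.5, 215.3]
eef_rot: [-0.0, 0.999, -0.032, -0.0]
contact_force: [0.4, -0.1, -2.7]
gripper_width: 0.178
gripper_force: 50.9
```

Request:
carry_out(
  series=[
    [[0,0,0,3,-10,0,1],[0,0,0.002,6,-20,0,1],[0,0,0.002,8,-25,0,1],[0,0,0.002,8,-25,0,1],[0,0,0.002,8,-25,0,1],[0,0,0.002,8,-25,0,1],[0,0,0.002,8,-25,0,1],[0,0,0.002,8,-25,0,1],[0,0,0.002,8,-25,0,1],[0,0,0.002,5,-20,0,1],[0,0,0,0,-10,0,1],[0,0,0,0,0,0,1]],
  ],
)

```text
time_s: 4.9
ee_pos: [521.5, 124.8, 214.3]
eef_rot: [0.001, 1.0, -0.024, -0.001]
contact_force: [-0.3, 0.8, -2.3]
gripper_width: 0.176
gripper_force: 50.7
```

```bash
cat > look.py <<'E'
from h import *
import sys
st()
p,d,K,T,i=grab("wrist"); W=pts(d,K,T); cv2.imwrite(sys.argv[1],p)
def rect(m,zp,n):
    v,u=np.nonzero(m)
    if len(u)<20: print(n,"none");return
    r=cv2.minAreaRect(np.array([ray(a,b,zp,K,T)[:2] for a,b in zip(u,v)],np.float32)); print(n,len(u),np.round(r[0],1),np.round(r[1],1),round(r[2],2),"z",np.median(W[m][:,2]).round(1), "px",u.min(),u.max(),v.min(),v.max())
X,Y,Z=W[...,0],W[...,1],W[...,2]
mid=(abs(X-572)<60)
rect(mid&(abs(Y-137)<14)&(abs(Z-70)<6),70,"plateL")
rect(mid&(abs(Y+24)<14)&(abs(Z-70)<6),70,"plateR")
rect(mid&(abs(Y-57)<16)&(Z<22)&(Z>2),10,"slotbottom")
rect(mid&(abs(Y-57)<30)&(abs(Z-32)<5),32,"block")
np.savez("w.npz",p=p,d=d,K=K,T=T)
E
python3 look.py pics/w2.png
```

```text
t 4.9 tcp [521.5 124.8 214.3] xyaw -2.76 z [-0.003 -0.001 -1.   ] F [-0.3  0.8 -2.3] w 0.176 gf 50.7
plateL 2687 [574.9 137.3] [15.9 89. ] 86.76 z 69.1 px 277 303 75 218
plateR 4025 [567.8 -20.5] [18.5 88.8] 87.48 z 68.7 px 517 565 74 217
slotbottom 3472 [570.1  54.1] [ 19.7 103.5] 87.48 z 9.7 px 388 419 72 210
block 8269 [571.9  57.6] [ 50.6 121.6] 87.49 z 31.3 px 367 446 52 226
```

View pics/w2.png

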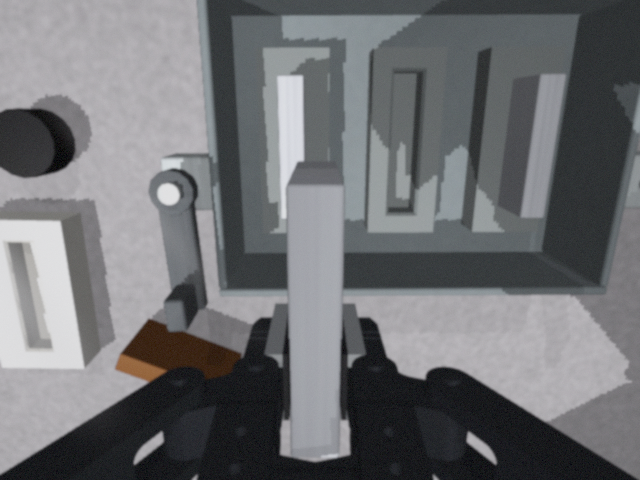

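Wrist view: the coupon is held at px (315,310) and the free slot is at px (403,140), with its mouth clear. Slot centre is about (571.5,57.2), yaw -2.5°. Next I check where the coupon sits in the hand.

Run:
```python
from h import *
z=np.load("w.npz"); p,d,K,T=z["p"],z["d"],z["K"],z["T"]; W=pts(d,K,T)
u=[300,307,315,322,330]
for v in (165,172,178,184,190,220,260,290): print(v,[W[v,a].round(0).tolist() for a in u[::2]])
row=np.abs(np.diff(d[230]));print(np.nonzero(row>25)[0])
for v in(200,230,280):
    g=np.nonzero((W[v,:,2]>200)&(W[v,:,2]<260))[0]; g=g[(g>270)&(g<360)]; print(v,g.min(),g.max(),ray(g.min(),v,235,K,T),ray(g.max(),v,235,K,T))
print(ray(315,183,235,K,T),ray(315,162,175,K,T))
```

```text
165 [[579.0, 127.0, 190.0], [579.0, 122.0, 190.0], [579.0, 116.0, 189.0]]
172 [[579.0, 126.0, 209.0], [579.0, 122.0, 209.0], [579.0, 117.0, 210.0]]
178 [[579.0, 126.0, 223.0], [579.0, 122.0, 223.0], [579.0, 117.0, 223.0]]
184 [[579.0, 126.0, 234.0], [579.0, 122.0, 234.0], [579.0, 118.0, 234.0]]
190 [[578.0, 126.0, 235.0], [578.0, 122.0, 236.0], [577.0, 118.0, 234.0]]
220 [[570.0, 126.0, 235.0], [569.0, 122.0, 234.0], [569.0, 118.0, 235.0]]
260 [[558.0, 127.0, 234.0], [558.0, 123.0, 236.0], [557.0, 118.0, 234.0]]
290 [[549.0, 127.0, 235.0], [549.0, 123.0, 235.0], [549.0, 119.0, 235.0]]
[ 33  34 160 197 213 262 285 343 432 536 618]
200 286 344 [575.32519052 129.51478828 235.        ] [574.57293773 113.99090837 235.        ]
230 286 343 [567.01228416 130.08482196 235.        ] [566.25726952 114.49842937 235.        ]
280 287 342 [552.31426276 130.80806842 235.        ] [551.55895306 115.20582465 235.        ]
[579.5096255  121.53236478 235.        ] [578.29019487 121.5695895  175.        ]
```

Request:
carry_out(
  series=[
    [[0,0,0.002,5,-10,0,1],[0,0,0.002,8,-16,0,1],[0,0,0.002,8,-16,0,1],[0,0,0.002,8,-14,0,1],[0,0,0,8,-12,0,1],[0,0,0,0,0,-15,1],[0,0,0,0,0,-25,1],[0,0,0,0,0,-25,1],[0,0,0,0,0,-15,1],[0,0,0,0,0,0,1],[0,0,0,0,0,0,1],[0,0,0,0,0,0,1]],
  ],
)

```text
time_s: 5.95
ee_pos: [560.1, 59.7, 137.0]
eef_rot: [-0.0, 1.0, -0.018, 0.001]
contact_force: [0.5, -0.3, -2.0]
gripper_width: 0.179
gripper_force: 50.7
```

```bash
python3 look.py pics/w3.png
python3 - <<'E'
from h import *
z=np.load("w.npz"); p,d,K,T=z["p"],z["d"],z["K"],z["T"]; W=pts(d,K,T); print(T[:3,3])
X,Y,Z=[W[...,k] for k in range(3)]
for h in range(160,320,20):
    g=np.nonzero((Z[h]>145)&(Z[h]<170)&(abs(Y[h]-57)<20))[0]
    if len(g)>20: print(h,ray(g.min(),h,155,K,T).round(1),ray(g.max(),h,155,K,T).round(1))
# block and slot edges per row at z=32
for v in range(0,150,15):
    m=(abs(Z[v]-31)<5)&(abs(Y[v]-57)<40); g=np.nonzero(m)[0]
    if len(g)<5: continue
    e=[g[0]]+[x for a,b in zip(g[:-1],g[1:]) if b-a>4 for x in(a,b)]+[g[-1]]
    print("blk",v,[ray(x,v,32,K,T)[:2].round(1).tolist() for x in e])
E
```

```text
t 5.95 tcp [560.1  59.7 137. ] xyaw -2.09 z [ 0.002  0.    -1.   ] F [ 0.5 -0.3 -2. ] w 0.179 gf 50.7
plateL 6097 [575.4 135.3] [17.6 89.5] 87.53 z 69.1 px 132 183 155 329
plateR 6087 [568.5 -21.3] [17.6 89.2] 87.54 z 68.8 px 453 508 158 331
slotbottom 700 [613.2  55. ] [20.5 12.3] 87.9 z 9.7 px 302 336 142 163
block 7415 [575.1  56.9] [ 49.9 115.6] 87.47 z 31.5 px 273 366 119 315
[635.63786437  56.27482217 271.30556507]
180 [618.6  64.1 155. ] [618.1  50.  155. ]
200 [613.2  65.2 155. ] [612.6  49.3 155. ]
220 [607.5  65.5 155. ] [607.   49.7 155. ]
240 [601.7  65.9 155. ] [601.2  49.8 155. ]
260 [595.8  65.9 155. ] [595.2  50.2 155. ]
280 [589.6  66.3 155. ] [589.   50.3 155. ]
300 [583.3  66.3 155. ] [582.7  50.4 155. ]
blk 120 [[633.1, 79.2], [631.3, 29.9]]
blk 135 [[625.3, 79.2], [623.5, 30.0]]
```

View pics/w3.png

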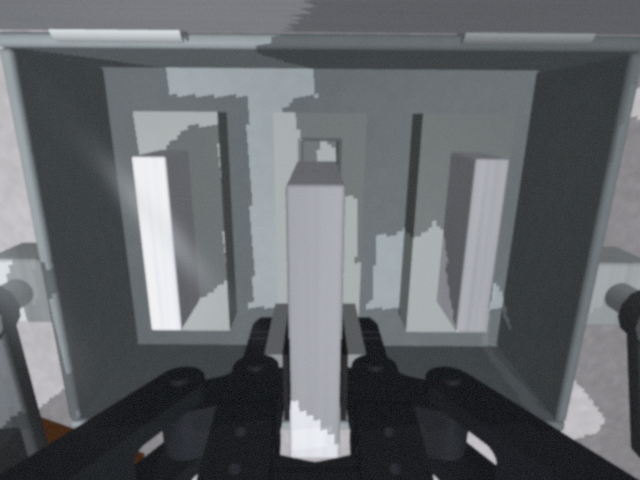

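The coupon is above the slot: its end is at px (315,162), the slot's far end at px (320,145). Offset to correct is about (-1.3,-1.8) mm, and the yaw agrees. I'm going down to just above the mouth.

Request:
carry_out(
  series=[
    [[0,0,0,-1.3,-1.8,0,1],[0,0,0,0,0,-10,1],[0,0,0,0,0,-15,1],[0,0,0,0,0,-15,1],[0,0,0,0,0,-12,1],[0,0,0,0,0,-6,1],[0,0,0,0,0,0,1],[0,0,0,0,0,0,1],[0,0,0,0,0,0,1],[0,0,0,0,0,0,1]],
  ],
)

```text
time_s: 6.83
ee_pos: [558.6, 57.7, 78.8]
eef_rot: [-0.0, 1.0, -0.019, 0.001]
contact_force: [-0.2, 1.7, -1.5]
gripper_width: 0.176
gripper_force: 50.8
```

Run:
```python
from h import *
st()
```

```text
t 6.83 tcp [558.6  57.7  78.8] xyaw -2.14 z [ 0.002  0.001 -1.   ] F [-0.2  1.7 -1.5] w 0.176 gf 50.8
```

Request:
carry_out(
  series=[
    [[0,0,0,0,0,-4,1],[0,0,0,0,0,-4,1],[0,0,0,0,0,-4,1],[0,0,0,0,0,-4,1],[0,0,0,0,0,-3,1],[0,0,0,0,0,-3,1],[0,0,0,0,0,-2,1],[0,0,0,0,0,-2,1],[0,0,0,0,0,-1,1],[0,0,0,0,0,0,1],[0,0,0,0,0,0,1]],
  ],
)

```text
time_s: 7.75
ee_pos: [558.0, 57.5, 50.9]
eef_rot: [-0.0, 1.0, -0.019, 0.0]
contact_force: [-0.3, -0.1, -1.9]
gripper_width: 0.179
gripper_force: 50.8
```

Request:
carry_out(
  series=[
    [[0,0,0,0,0,-1,1],[0,0,0,0,0,-1,1],[0,0,0,0,0,0,1],[0,0,0,0,0,0,1]],
  ],
)

```text
time_s: 8.08
ee_pos: [558.0, 57.5, 49.0]
eef_rot: [-0.0, 1.0, -0.019, 0.0]
contact_force: [-0.1, 0.1, -0.3]
gripper_width: 0.18
gripper_force: 51.0
```

Request:
carry_out(
  series=[
    [[0,0,0,0,0,0,0.2],[0,0,0,0,0,0,0],[0,0,0,0,0,0,-0.3],[0,0,0,0,0,0,-0.3],[0,0,0,0,0,0,-0.3],[0,0,0,0,0,0,-0.3],[0,0,0,0,0,5,-0.3],[0,0,0,0,0,10,-0.3],[0,0,0,0,0,20,-0.3],[0,0,0,0,0,20,-0.3],[0,0,0,0,0,20,-0.3],[0,0,0,0,0,0,-0.3]],
  ],
)

```text
time_s: 9.08
ee_pos: [560.7, 57.8, 129.5]
eef_rot: [-0.001, 1.0, -0.018, 0.004]
contact_force: [0.8, 0.2, 0.0]
gripper_width: 0.646
gripper_force: 0.0
```

```bash
python3 look.py pics/w4.png
python3 - <<'E'
from h import *
z=np.load("w.npz"); p,d,K,T=z["p"],z["d"],z["K"],z["T"]; W=pts(d,K,T)
X,Y,Z=[W[...,k] for k in range(3)]
m=(abs(Z-70)<6)&(abs(X-572)<55)&(abs(Y-57)<20)
v,u=np.nonzero(m); print(len(v)); print(cv2.minAreaRect(np.array([ray(a,b,70,K,T)[:2] for a,b in zip(u,v)],np.float32)),np.nanmedian(Z[m]))
n="top"; p,d,K,T,i=grab(n); W=pts(d,K,T); np.savez("top1.npz",p=p,d=d,K=K,T=T)
cv2.imwrite("pics/top1.png",p)
E
```

```text
t 9.08 tcp [560.7  57.8 129.5] xyaw -2.1 z [ 0.009  0.001 -1.   ] F [0.8 0.2 0. ] w 0.646 gf 0.0
plateL 6489 [575.5 135.2] [17.7 89.4] 87.49 z 69.1 px 122 176 159 338
plateR 6500 [568.4 -21.3] [17.7 89.5] 87.52 z 68.8 px 454 510 162 341
slotbottom 476 [567.5  57.4] [ 21.  104.7] 87.25 z 10.0 px 298 334 145 310
block 12057 [571.9  57. ] [ 49.9 121.9] 87.48 z 31.5 px 269 364 122 332
5988
((571.1868286132812, 56.79309844970703), (15.87960147857666, 89.61375427246094), 87.67447662353516) 69.53993735355317
```

The coupon stands at (571.2,56.8) with its top at 69.5; the slot is at (571.9,57.0), so it is stowed. Next I close the fingers, go up and over the lid edge, and push it shut from behind.

Request:
carry_out(
  series=[
    [[0,0,0,-8,0,10,-0.3],[0,0,0,-10,0,25,0.5],[0,0,0,-10,0,28,1],[0,0,0,-10,0,28,1],[0,0,0,-10,0,28,1],[0,0,0,0,0,28,1],[0,0,0,0,0,28,1],[0,0,0,0,0,20,1],[0,0,0,0,0,10,1],[0,0,0,0,0,0,1],[0,0,0,0,0,0,1]],
  ],
)

```text
time_s: 10.1
ee_pos: [509.3, 57.6, 328.6]
eef_rot: [-0.0, 1.0, -0.019, -0.0]
contact_force: [-0.6, 0.5, -0.4]
gripper_width: -0.001
gripper_force: 0.0
```

Request:
carry_out(
  series=[
    [[0,0,0,8,0,0,1],[0,0,0,16,0,0,1],[0,0,0,20,0,0,1],[0,0,0,20,0,0,1],[0,0,0,20,0,0,1],[0,0,0,20,0,0,1],[0,0,0,20,0,0,1],[0,0,0,20,0,0,1],[0,0,0,15,0,0,1],[0,0,0,10,0,0,1],[0,0,0,0,0,0,1],[0,0,0,0,0,0,1]],
  ],
)

```text
time_s: 11.1
ee_pos: [679.2, 57.4, 326.3]
eef_rot: [0.0, 1.0, -0.019, -0.002]
contact_force: [-0.7, -0.2, -0.3]
gripper_width: -0.002
gripper_force: 0.0
```

Run:
```python
from h import *
st()
p,d,K,T,i=grab("scene"); cv2.imwrite("pics/s2.png",p)
W=pts(d,K,T); X,Y,Z=[W[...,k] for k in range(3)]
z=np.load("scene0.npz"); W0=pts(z["d"],z["K"],z["T"])
m=np.zeros((480,640),bool); m[215:270,300:400]=1
P=W0[m]; P=P[P[:,2]>110]; c=P.mean(0); n=np.linalg.svd(P-c)[2][2]; n*=np.sign(n[0]); print(c,n,"theta",np.arctan2(n[0],n[2]), "offset from H",(c-np.array([667,52,85]))@n)
```

```text
t 11.1 tcp [679.2  57.4 326.3] xyaw -2.16 z [-0.004 -0.001 -1.   ] F [-0.7 -0.2 -0.3] w -0.002 gf 0.0
[664.39623386  38.53940715 202.7908338 ] [ 0.99520153 -0.04451789  0.08713255] theta 1.4834663451659382 offset from H 8.271380924833514
```

View pics/s2.png

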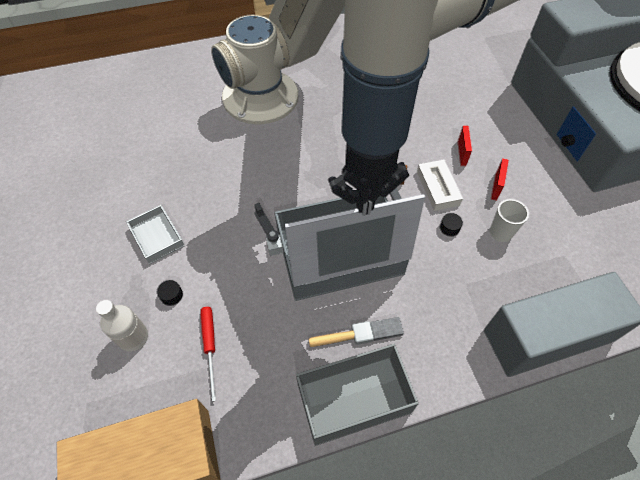

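The scene view shows the closed fingers at px (367,205), just beyond the lid's top edge. The lid angle fits as 1.48 rad and the hinge position agrees. I'm descending behind it and following the arc.

Request:
carry_out(
  series=[
    [[0,0,0,0,0,-15,1],[0,0,0,0,0,-20,1],[0,0,0,0,0,-18,1],[0,0,0,0,0,0,1],[0,0,0,-6,0,0,1],[0,0,0,-9,0,-0.5,1],[0,0,0,-9,0,-0.7,1],[0,0,0,-11.7,0,-2.7,1],[0,0,0,-11.7,0,-2.7,1],[0,0,0,-11.7,0,-2.7,1],[0,0,0,0,0,0,1],[0,0,0,0,0,0,1]],
  ],
)

```text
time_s: 12.15
ee_pos: [619.7, 57.4, 268.8]
eef_rot: [-0.0, 1.0, -0.019, 0.002]
contact_force: [0.5, 0.6, -0.0]
gripper_width: 0.002
gripper_force: 0.0
```

Request:
carry_out(
  series=[
    [[0,0,0,-10.5,0,-6.7,1],[0,0,0,-10.9,0,-6.7,1],[0,0,0,-10.9,0,-6.7,1],[0,0,0,-9.7,0,-7,1],[0,0,0,-9.7,0,-7,1],[0,0,0,-9.7,0,-7,1],[0,0,0,-8.1,0,-8.8,1],[0,0,0,-8.1,0,-8.8,1],[0,0,0,-8.1,0,-8.8,1],[0,0,0,0,0,0,1]],
  ],
)

```text
time_s: 12.98
ee_pos: [533.1, 57.4, 198.5]
eef_rot: [0.0, 1.0, -0.019, -0.001]
contact_force: [-0.2, 0.1, -0.0]
gripper_width: -0.004
gripper_force: 0.0
```

Run:
```python
from h import *
st()
p,d,K,T,i=grab("scene"); cv2.imwrite("pics/s3.png",p)
W=pts(d,K,T)
m=(W[...,0]>480)&(W[...,0]<680)&(W[...,1]<20)&(W[...,1]>-50)&(W[...,2]>95)
P=W[m]; c=np.median(P,axis=0); n=np.linalg.svd(P-c,full_matrices=False)[2][2]; n*=np.sign(n[2]); print(len(P),c,n,"theta",np.arctan2(n[0],n[2]))
```

```text
t 12.98 tcp [533.1  57.4 198.5] xyaw -2.14 z [-0.002 -0.    -1.   ] F [-0.2  0.1 -0. ] w -0.004 gf 0.0
5246 [556.10737277   5.58893011 184.98167997] [-0.19208536 -0.98109847  0.0234308 ] theta -1.4494147776570627
```

View pics/s3.png

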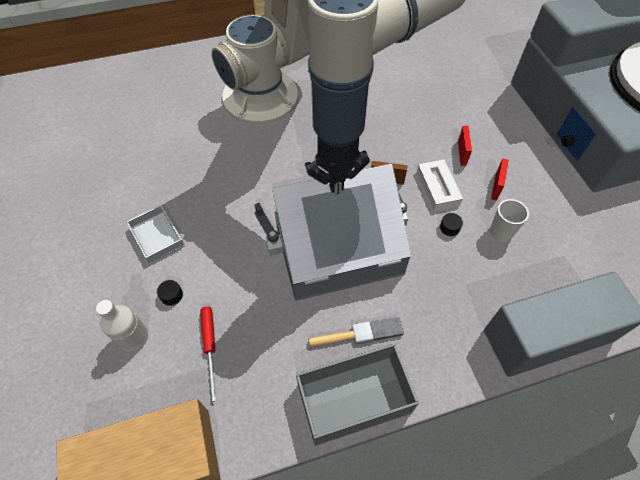

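The lid (px (340,225)) is following and is about halfway down, with the fingertips on it at px (338,185). I'm continuing.

Request:
carry_out(
  series=[
    [[0,0,0,-6,0,-9.3,1],[0,0,0,-6,0,-9.3,1],[0,0,0,-6,0,-9.4,1],[0,0,0,-4,0,-11.3,1],[0,0,0,-4,0,-11.3,1],[0,0,0,-4,0,-11.3,1],[0,0,0,-1.7,0,-11,1],[0,0,0,-1.7,0,-10,1],[0,0,0,-1.7,0,-8,1],[0,0,0,0,0,-3,1],[0,0,0,0,0,0,1],[0,0,0,0,0,0,1]],
  ],
)

```text
time_s: 14.03
ee_pos: [499.6, 57.5, 105.6]
eef_rot: [0.0, 1.0, -0.019, 0.0]
contact_force: [-0.3, -0.1, 0.9]
gripper_width: 0.005
gripper_force: 0.0
```

Request:
carry_out(
  series=[
    [[0,0,0,0,0,-2,1],[0,0,0,0,0,-2,1],[0,0,0,0,0,-1.5,1],[0,0,0,0,0,0,1],[0,0,0,0,0,0,1],[0,0,0,0,0,0,1]],
  ],
)

```text
time_s: 14.53
ee_pos: [499.6, 57.6, 101.0]
eef_rot: [-0.0, 1.0, -0.019, 0.001]
contact_force: [-3.3, -0.2, 6.7]
gripper_width: 0.0
gripper_force: 4.0
```

Lid contact at the shut height (TCP 101, 6.7 N). I'm raising the arm and measuring the lid and turnbuttons.

Request:
carry_out(
  series=[
    [[0,0,0,0,0,10,1],[0,0,0,-5,0,20,1],[0,0,0,-10,0,25,1],[0,0,0,-15,0,25,1],[0,0,0,-15,0,20,1],[0,0,0,-15,0,0,1],[0,0,0,0,0,0,1],[0,0,0,0,0,0,1]],
  ],
)

```text
time_s: 15.2
ee_pos: [438.7, 57.5, 200.0]
eef_rot: [-0.0, 1.0, -0.018, 0.0]
contact_force: [-0.3, -0.5, -0.4]
gripper_width: -0.0
gripper_force: 0.0
```

Run:
```python
from h import *
st()
c=np.array([571.7,57.]); a=np.radians(-2.52); ex=np.array([np.cos(a),np.sin(a)]); ey=np.array([-ex[1],ex[0]])
piv={s:c-20*ex+k*147*ey for s,k in(("L",1),("R",-1))}
for n in("scene","wrist"):
    p,d,K,T,i=grab(n); cv2.imwrite(f"pics/{n}4.png",p); W=pts(d,K,T); X,Y,Z=[W[...,k] for k in range(3)]
    l=((W[...,:2]-c)@ex); w=((W[...,:2]-c)@ey)
    for lo,hi in((-90,-60),(0,40),(60,90)):
        m=(l>lo)&(l<hi)&(abs(w)>70)&(abs(w)<110)&(Z>80)&(Z<130); 
        if m.sum()>20: print(n,lo,"lid z",np.median(Z[m]).round(1))
    for s,k in(("L",1),("R",-1)):
        q=W[...,:2]-piv[s]; r=np.hypot(q[...,0],q[...,1])
        m=(r<85)&(Z>119)&(Z<140)
        print(n,s,"piv",piv[s].round(1),m.sum(), W[m].mean(0).round(1) if m.sum() else None)
        m=(r>25)&(r<85)&(Z>95)&(Z<115)&(k*w>133)
        if m.sum()>20: 
            f=np.median(W[m],axis=0)-np.r_[piv[s],0]; print("  bar ang",np.degrees(np.arctan2(k*f[:2]@-ey,-f[:2]@ex)).round(1),m.sum())
```

```text
t 15.2 tcp [438.7  57.5 200. ] xyaw -2.12 z [ 0.001  0.001 -1.   ] F [-0.3 -0.5 -0.4] w -0.0 gf 0.0
scene -90 lid z 91.9
scene 0 lid z 92.0
scene 60 lid z 92.1
scene L piv [558.2 204.7] 56 [494.1 202.1 127.4]
  bar ang 8.8 150
scene R piv [545.3 -89. ] 56 [ 483.3 -104.   127.7]
  bar ang -18.0 157
wrist -90 lid z 92.6
wrist L piv [558.2 204.7] 1176 [491.4 200.1 127.3]
  bar ang 9.7 4107
wrist R piv [545.3 -89. ] 796 [480.4 -96.9 125.3]
  bar ang -9.9 4206
```

View pics/wrist4.png

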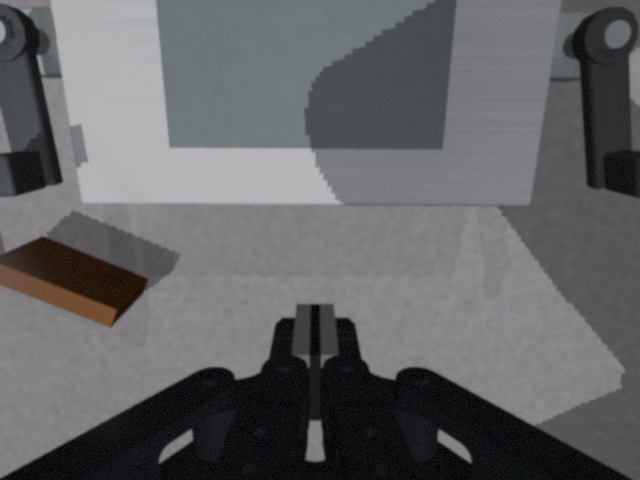

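The lid is shut: its top is flat at 92 mm. Tabs appear in the wrist picture at px (25,170) left and (620,170) right. In world coordinates they are at (492.5,201) and (483,-104). Next I work out push arcs with closed fingers behind each tab.

Run:
```python
from h import *
c=np.array([571.7,57.]); a=np.radians(-2.52); ex=np.array([np.cos(a),np.sin(a)]); ey=np.array([-ex[1],ex[0]])
for k,s in((1,"L"),(-1,"R")):
    piv=c-20*ex+k*147*ey; prev=None
    for f in np.r_[-.3 if k<0 else 0.05,np.arange(.1,1.6,.1),1.57]:
        D=6+11*abs(np.sin(f))+14.5*np.cos(f)
        F=66*np.array([-np.cos(f),-np.sin(f)])+D*np.array([-np.sin(f),np.cos(f)])
        w=piv+F[0]*ex+k*F[1]*ey; print(s,round(f,2),w.round(1),None if prev is None else (w-prev).round(1)); prev=w
```

```text
L 0.05 [492.1 225.4] None
L 0.1 [491.1 222.5] [-1.  -2.8]
L 0.2 [489.5 216.6] [-1.6 -5.9]
L 0.3 [488.5 210.4] [-1.  -6.2]
L 0.4 [488.1 203.9] [-0.4 -6.5]
L 0.5 [488.4 197.2] [ 0.3 -6.7]
L 0.6 [489.4 190.4] [ 1.  -6.8]
L 0.7 [491.1 183.6] [ 1.8 -6.8]
L 0.8 [493.7 176.9] [ 2.6 -6.7]
L 0.9 [497.1 170.4] [ 3.4 -6.5]
L 1.0 [501.3 164.1] [ 4.2 -6.2]
L 1.1 [506.2 158.3] [ 5.  -5.8]
L 1.2 [511.9 153. ] [ 5.7 -5.3]
L 1.3 [518.3 148.3] [ 6.4 -4.7]
L 1.4 [525.3 144.4] [ 7. -4.]
L 1.5 [532.7 141.2] [ 7.5 -3.1]
L 1.57 [538.2 139.6] [ 5.5 -1.7]
R -0.3 [ 487.3 -128. ] None
R 0.1 [ 476.9 -100.8] [-10.4  27.2]
R 0.2 [475.8 -94.8] [-1.  6.]
R 0.3 [475.3 -88.5] [-0.5  6.3]
R 0.4 [475.5 -82. ] [0.2 6.5]
R 0.5 [476.4 -75.4] [0.9 6.6]
R 0.6 [478.  -68.7] [1.6 6.7]
R 0.7 [480.3 -62.1] [2.4 6.6]
R 0.8 [483.5 -55.6] [3.1 6.5]
R 0.9 [487.4 -49.4] [3.9 6.2]
R 1.0 [492.1 -43.5] [4.7 5.8]
R 1.1 [497.6 -38.2] [5.4 5.4]
R 1.2 [503.7 -33.4] [6.1 4.8]
R 1.3 [510.5 -29.3] [6.8 4.1]
R 1.4 [517.8 -25.9] [7.3 3.3]
R 1.5 [525.5 -23.5] [7.7 2.5]
R 1.57 [531.1 -22.3] [5.6 1.2]
```

Request:
carry_out(
  series=[
    [[0,0,0,2,7,0,1],[0,0,0,5,16,0,1],[0,0,0,5,18,0,1],[0,0,0,6,18,0,1],[0,0,0,6,18,0,1],[0,0,0,6,18,0,1],[0,0,0,6,18,0,1],[0,0,0,6,18,0,1],[0,0,0,6,18,0,1],[0,0,0,4,18,0,1],[0,0,0,2,10,0,1],[0,0,0,0,0,0,1]],
  ],
)

```text
time_s: 16.3
ee_pos: [493.4, 236.3, 198.2]
eef_rot: [0.001, 1.0, -0.018, -0.001]
contact_force: [-0.7, 0.0, -0.4]
gripper_width: -0.003
gripper_force: 0.0
```

Request:
carry_out(
  series=[
    [[0,0,0,0,0,-20,1],[0,0,0,0,0,-25,1],[0,0,0,0,0,-22,1],[0,0,0,0,0,-12,1],[0,0,0,0,0,0,1],[0,0,0,0,0,0,1],[0,0,0,-2,-7,0,1],[0,0,0,-1,-7,0,1],[0,0,0,-1,-6,0,1],[0,0,0,-1,-6,0,1],[0,0,0,0,-6.5,0,1],[0,0,0,0,0,0,1]],
  ],
)

```text
time_s: 17.3
ee_pos: [487.9, 200.7, 121.0]
eef_rot: [-0.0, 1.0, -0.019, 0.0]
contact_force: [-0.2, -0.3, 0.4]
gripper_width: -0.003
gripper_force: 0.0
```

Request:
carry_out(
  series=[
    [[0,0,0,0.3,-6.7,0,1],[0,0,0,1,-6.8,0,1],[0,0,0,1.8,-6.8,0,1],[0,0,0,2.6,-6.7,0,1],[0,0,0,3.4,-6.5,0,1],[0,0,0,4.2,-6.2,0,1],[0,0,0,5,-5.8,0,1],[0,0,0,5.7,-5.3,0,1],[0,0,0,0,0,0,1],[0,0,0,0,0,0,1]],
  ],
)

```text
time_s: 18.13
ee_pos: [512.3, 150.6, 120.4]
eef_rot: [0.0, 1.0, -0.019, -0.0]
contact_force: [-0.4, -0.5, -0.6]
gripper_width: -0.001
gripper_force: 0.0
```

Request:
carry_out(
  series=[
    [[0,0,0,6,-3.5,0,1],[0,0,0,7,-3.5,0,1],[0,0,0,7.5,-2.5,0,1],[0,0,0,5,-1.5,0,1],[0,0,0,0,0,0,1],[0,0,0,0,0,0,1]],
  ],
)

```text
time_s: 18.63
ee_pos: [537.9, 139.9, 120.4]
eef_rot: [0.0, 1.0, -0.019, 0.0]
contact_force: [0.1, -0.1, 0.2]
gripper_width: 0.002
gripper_force: 0.0
```

Request:
carry_out(
  series=[
    [[0,0,0,-10,0,0,1],[0,0,0,-15,0,10,1],[0,0,0,-15,0,25,1],[0,0,0,-9,-15,25,1],[0,0,0,0,-28,20,1],[0,0,0,0,-28,0,1],[0,0,0,0,-28,0,1],[0,0,0,0,-28,0,1],[0,0,0,0,-28,0,1],[0,0,0,0,-25,0,1],[0,0,0,0,0,0,1],[0,0,0,0,0,0,1]],
  ],
)

```text
time_s: 19.63
ee_pos: [488.3, -40.8, 200.7]
eef_rot: [0.0, 1.0, -0.02, 0.0]
contact_force: [-0.4, 0.2, 0.6]
gripper_width: -0.001
gripper_force: 0.0
```

```bash
cat > btn.py <<'E'
from h import *
st()
c=np.array([571.7,57.]); a=np.radians(-2.52); ex=np.array([np.cos(a),np.sin(a)]); ey=np.array([-ex[1],ex[0]])
for n in("scene","top","wrist"):
    p,d,K,T,i=grab(n); cv2.imwrite(f"pics/{n}5.png",p); W=pts(d,K,T); Z=W[...,2]
    for s,k in(("L",1),("R",-1)):
        piv=c-20*ex+k*147*ey; q=W[...,:2]-piv; r=np.hypot(q[...,0],q[...,1])
        for lo,hi,b in((98,114,"bar"),(122,138,"tab")):
            m=(r>25)&(r<85)&(Z>lo)&(Z<hi)&(p.max(-1)<110)
            if m.sum()>15:
                f=np.median(W[m],axis=0)[:2]-piv; print(n,s,b,m.sum(),"ang",np.arctan2(k*f@-ey,-f@ex).round(3))
E
python3 btn.py
```

```text
t 19.63 tcp [488.3 -40.8 200.7] xyaw -2.27 z [ 0. -0. -1.] F [-0.4  0.2  0.6] w -0.001 gf 0.0
scene L bar 172 ang 1.709
scene L tab 49 ang 1.627
scene R bar 143 ang -0.298
scene R tab 50 ang -0.278
top R tab 26 ang -0.262
wrist R bar 2625 ang -0.212
wrist R tab 992 ang -0.236
```

Request:
carry_out(
  series=[
    [[0,0,0,0,-15,0,1],[0,0,0,0,-25,0,1],[0,0,0,0,-28,0,1],[0,0,0,0,-25,0,1],[0,0,0,0,-10,0,1],[0,0,0,0,0,0,1],[0,0,0,0,0,-20,1],[0,0,0,0,0,-25,1],[0,0,0,0,0,-22,1],[0,0,0,0,0,-13,1],[0,0,0,0,0,0,1],[0,0,0,0,0,0,1]],
  ],
)

```text
time_s: 20.78
ee_pos: [488.5, -141.9, 120.5]
eef_rot: [0.0, 1.0, -0.018, -0.001]
contact_force: [-0.0, -0.1, 0.5]
gripper_width: -0.001
gripper_force: 0.0
```

Request:
carry_out(
  series=[
    [[0,0,0,-2.5,7,0,1],[0,0,0,-3,8,0,1],[0,0,0,-3,8,0,1],[0,0,0,-2,7,0,1],[0,0,0,-2,7,0,1],[0,0,0,-1,8,0,1],[0,0,0,-0.5,8,0,1],[0,0,0,0.2,7,0,1],[0,0,0,0.9,6.6,0,1],[0,0,0,1.6,6.7,0,1],[0,0,0,0,0,0,1],[0,0,0,0,0,0,1]],
  ],
)

```text
time_s: 21.78
ee_pos: [477.2, -69.0, 120.4]
eef_rot: [-0.0, 1.0, -0.018, -0.0]
contact_force: [0.4, 0.1, -0.2]
gripper_width: -0.001
gripper_force: 0.0
```

At φ≈0.6 as planned, so I'm continuing the arc.

Request:
carry_out(
  series=[
    [[0,0,0,3.1,6.8,0,1],[0,0,0,3.1,6.5,0,1],[0,0,0,3.9,6.2,0,1],[0,0,0,4.7,5.8,0,1],[0,0,0,5.4,5.4,0,1],[0,0,0,6.1,4.8,0,1],[0,0,0,6.8,4.1,0,1],[0,0,0,7.3,3.3,0,1],[0,0,0,7.7,2.5,0,1],[0,0,0,5.5,1.3,0,1],[0,0,0,0,0,0,1],[0,0,0,0,0,0,1]],
  ],
)

```text
time_s: 22.78
ee_pos: [531.3, -22.7, 120.4]
eef_rot: [-0.0, 1.0, -0.019, 0.0]
contact_force: [-0.2, -0.2, -0.0]
gripper_width: -0.006
gripper_force: 0.0
```

Request:
carry_out(
  series=[
    [[0,0,0,-10,0,0,1],[0,0,0,-20,0,0,1],[0,0,0,-25,0,20,1],[0,0,0,-25,0,25,1],[0,0,0,-25,0,25,1],[0,0,0,-20,0,20,1],[0,0,0,0,0,0,1],[0,0,0,0,0,0,1]],
  ],
)

```text
time_s: 23.45
ee_pos: [405.9, -22.6, 212.3]
eef_rot: [-0.001, 1.0, -0.019, 0.002]
contact_force: [-0.0, 0.5, 0.2]
gripper_width: 0.002
gripper_force: 0.0
```

```bash
python3 btn.py; python3 -c "
import cv2
a=cv2.imread('pics/top5.png')[190:310,220:410]; b=cv2.imread('pics/scene5.png')[150:310,240:440]
a=cv2.resize(a,(633,400)); cv2.imwrite('pics/c5.png',a)"
```

```text
t 23.45 tcp [405.9 -22.6 212.3] xyaw -2.12 z [ 0.005  0.002 -1.   ] F [-0.   0.5  0.2] w 0.002 gf 0.0
scene L bar 169 ang 1.696
scene L tab 50 ang 1.643
scene R bar 183 ang 1.734
scene R tab 57 ang 1.628
top L bar 112 ang 1.503
top L tab 41 ang 1.577
top R bar 112 ang 1.516
top R tab 39 ang 1.576
```

View pics/c5.png

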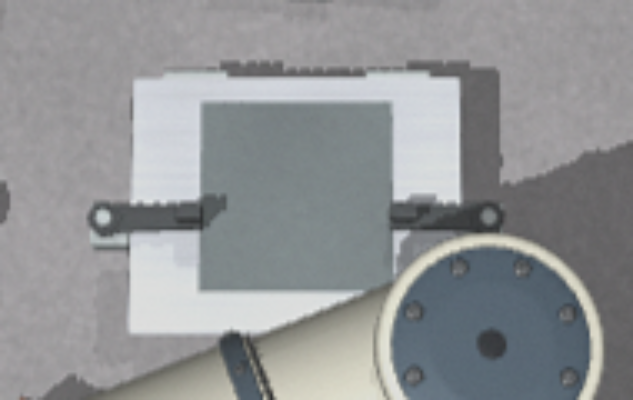

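The lid lies shut with both turnbuttons square across it, left at crop px (150,215) and right at (440,215). Their angles measure about 1.58 rad. The arm is clear, so I'm handing in.

```bash
python3 -c "
from workcell import bot
print(bot.finish_job())"
```

```text
the job is handed in; nothing more can be done
None
```

The coupon is stowed upright in the middle slot, the lid is shut, and both turnbuttons lie square across it at about 1.58 rad; the job was handed in at about 24 s, and no verdict came back.

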